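# Swing the pastry brush round over the loaf tin

### The job

Turn the utensil carousel by pushing on one of its bare horizontal arms until the red silicone brush hangs over the middle of the dark loaf tin, and leave it at rest there. Push it round steadily rather than flicking it into a spin, touch none of the hanging utensils, and leave the tin and everything else on the shelf where it stands, neither bumped nor lifted.

Things in the scene. Friction and masses are not known exactly. Their poses are not given: they have to be found in the camera images.
- carousel: Fixed stand of the utensil carousel: round dark wooden foot 116 mm across, thin steel post. Origin on the vertical turning axis, at the work surface; z up. Its place and yaw differ every time. On the post turns a spider of four straight level bare aluminium arms, 90 degrees apart, from each of which a utensil hangs.
- hub_top (a point): Top of the round knob on the dark hub, on the turning axis, 321 mm above the work surface: the highest point of the carousel. The hub has a radius of 20 mm.
- brush_arm_end (a point): Outer end (red cap) of the arm that carries the brush, middle of its top edge, 145 mm from the axis, 300 mm up. The other three arms, alike, lie at 90, 180 and 270 degrees from it. Each is 14 mm wide and 12 mm high (288 to 300 mm up). Utensils hang 125 mm out from the axis; none comes within 95 mm of it, so a finger can dip below the arms between two of them, say 85 mm out.
- spinner (a joint): Angle of the spider on its post, rad, growing anticlockwise seen from above; 0 when the brush's arm points along the carousel's own -x axis. It turns freely both ways (the stops, at -6.4 and 12.7, are far from any start, which lies between 0.8 and 5.5) and stays where it is left: friction 0.12 N m (about 1.5 N at 85 mm out), light damping, no springs or notches.
- brush_head (a point): Lowest point of the hanging brush, middle of its head: 125 mm out from the turning axis, 108 mm above the work surface. It turns with the spider.
- brush: Pastry brush with pale wooden handle and red silicone head 44 mm wide, hanging by its loop from one arm, free to swing a little sideways and soon at rest. Origin in its loop, 270 mm up, 125 mm out from the turning axis; x points outward from the axis. Not to be touched.
- whisk: Steel balloon whisk 48 mm across, hanging from the arm 90 degrees anticlockwise (from above) from the brush's arm; origin in its loop as for the brush. Not to be touched.
- sieve: Small steel sieve 78 mm across with black handle, hanging from the arm opposite the brush; origin in its loop. Not to be touched.
- spoon: Wooden spoon 40 mm wide, hanging from the arm 90 degrees clockwise (from above) from the brush's arm; origin in its loop. Not to be touched.
- loaf_tin: Loose dark steel loaf tin, open on top, 90 x 160 mm (its x and y; 112 mm over the rims in x) and 60 mm high; origin at the centre of its underside. It stands about 125 mm from the turning axis, on any side, with its long side across the radius, so the brush passes over it.
- tub: Loose lidded food tub, clear with blue lid, 108 x 108 mm and 67 mm high, near the carousel; origin at the centre of its underside.
- ramekin: Loose white ramekin, 80 mm across and 45 mm high, near the carousel; origin at the centre of its underside.
- mug: Loose blue mug, 80 mm across, 90 mm high, on the right-hand side; origin at the centre of its underside.
- jam_jar: Loose amber jam jar with yellow cap, 70 mm across, 100 mm high, on the left-hand side; origin at the centre of its underside.
- bowl: Loose white bowl, 140 mm across, 60 mm high, far on the right-hand side; origin at the centre of its underside.
- spatula: Loose green-handled spatula lying flat on the left-hand side.

How it is judged:
By the outcome, as a careful person would: the job done as asked, in the order asked, and still so for the second after the job is handed in, with the robot touching nothing.
It also fails if it takes over 50 s, if anything falls off the work surface, if the arm or the gripper's body presses on something with over 40 N, if the wrist force passes 120 N, or if a joint passes its speed limit or range.

### The arm

A 6-joint arm with a two-finger parallel gripper is mounted at the origin on the work surface. World frame = base frame: x ahead of the robot, y to its left, z up, the work surface at z = 0. Lengths are in m, angles in rad, forces in N, time in s.
With the tool pointing down it reaches from about 0.3 to 0.875 m from the base axis. Payload 6.4 kg.
Tool frame: the origin (TCP) lies midway between the tips of the shut fingers; the grasp point (between the pads) lies 19 mm behind it (ctrl.hold_point_z is the distance from the TCP to the grasp point, in m); z points along the fingers, y is the line along which they close (so a half turn about z gives the same grasp; the last joint's range is limited). The gripper opens to 85 mm and grips with 20 to 120 N. Pads are 22 mm wide; open, the fingers measure 114 mm over their backs; the gripper's body (76 mm by 85 mm) begins 54 mm behind the grasp point. The pads swing forward as they close: fully open they stand 13 mm farther back than shut.
Start: joints at [-0.206, 0.181, 1.607, -0, 1.354, -0.206], TCP at [0.575, 0, 0.231] pointing down, gripper open.
Joint ranges: [-2.99, 2.99], [-0.89, 2.07], [0.3, 2.58], [-1.14, 4.28], [0, 2.63], [-3.12, 3.12]. Speed limits (rad/s): [2.57, 2.57, 3.01, 3.14, 3.14, 3.14].

### API

Orientations are given as a unit quaternion [w, x, y, z].
In Python, from bench import ctrl gives the robot as it stands.
- The arm moves only by the tool carry_out, never from a script. Its argument "plan" is text: rows parted by semicolons, each of 6 numbers parted by spaces: the shift along the tool's x, y, z as a fraction of full scale, then the turn, a rotation vector about the tool's x, y, z as a fraction of full scale. A call has exactly 8 rows; each row shifts and turns the commanded pose from where the row before left it, along the tool's axes as they then stand; what a row does not reach is not made up. Full scale, the value 1, is 40 mm for a shift and 0.1 rad for a turn. A row lasts 1/12 s, in which the tool goes at most 41.7 mm and 7.16 degrees, less where a joint would pass 70% of its speed; a pose out of reach is approached as far as the arm can. A call with a number of a shift or a turn outside -1 to 1 is refused whole. A call with a gripper value outside its range is refused whole. "claw" is the gripper's target within -1 to 1 (shut at 1, half-way at 0, fully open at -1), set as the call begins (left out, the last holds). The fingers move at their own pace and stop on an object; the grip force is fixed at half the most. Time passes only in rows, so rows that do not move let the fingers close, or fill a call up. It gives the time, the measured TCP pose, the force, the opening and the grip force at its end, in the units of the state.
- ctrl.get_obs(): the state, without advancing time (a new reading comes with each control period).
- ctrl.camera(name): name is "scene" or "side" or "wrist"; returns a dict with "pixels" (384x512x3 uint8, red, green, blue), "mtx" (3x3 intrinsics, pixels), "R" (3x3) and "t" (3): a world point X has camera coordinates R X + t. Camera axes: x right, y down, z forward; pixel columns grow to the right and rows downward; lengths in m; the calibration is good to about 2 mm. A picture is of the moment at which its call begins. There is no depth.
- ctrl.hand_in(): hands the job in; it is judged then, once.
The state is a dict: "time_s": time; "q": joint angles; "dq": joint speeds; "joint_efforts": joint torques, N m; "eef_pos": TCP position; "eef_rot": TCP orientation; "wrist_force": force on the tool from outside, world axes, zero at the start; "torque": the same for the moment, N m; "opening": opening from 0.0 (shut) to 1.0 (fully open); "grasp_force": force on a finger pad.
Only numpy, scipy, OpenCV 4.12 (cv2) and the standard library are available. Lean on these libraries where they do the work, as an engineer would, in place of code of your own. Each camera call takes 0.05 s, during which the arm holds its last target. There are 200 camera calls.

## Working session

There is one attempt and no reset: what is moved stays moved. The work goes in short steps, Python scripts to look and compute and a tool call to move; the robot and the scene stay as the last step left them, time stands still between calls to the robot, and variables do not carry over. Pictures are saved under pics/ and viewed, at most 10 in all, crops included, and the job is handed in when it is done.

Besides the shell and the picture viewer there is one more tool, called after "Emit:" as a command line: name --argument value ..., lists and objects as JSON in quotes. carry_out: Moves the arm, as the interface text tells. Shift numbers are shares of 40 mm and turn numbers shares of 0.1 rad, none past 1 either way. Its arguments: {"type":"object","properties":{"plan":{"type":"string"},"claw":{"type":"number"}},"required":["plan"]}

```bash
mkdir -p pics; cat > h.py <<'E'
import numpy as np, cv2, json
from bench import ctrl
def snap(n,f):
    c=ctrl.camera(n); cv2.imwrite(f'pics/{f}.png',cv2.cvtColor(c['pixels'],cv2.COLOR_RGB2BGR))
    np.savez(f'pics/{f}.npz',**c); return c
def proj(c,X):
    p=c['mtx']@(c['R']@np.array(X,float)+c['t']); return p[:2]/p[2]
def back(c,uv,z):
    d=c['R'].T@np.linalg.inv(c['mtx'])@np.array([uv[0],uv[1],1.]); o=-c['R'].T@c['t']
    return o+d*(z-o[2])/d[2]
E
python3 - <<'E'
from h import *
a=snap('scene','s0');b=snap('side','d0')
for c in(a,b): print((-c['R'].T@c['t']).round(3),c['R'][2].round(2))
print(ctrl.get_obs())
E
```

```text
[1.058 0.545 1.126] [-0.43 -0.44 -0.79]
[-0.275 -1.079  1.496] [ 0.42  0.59 -0.69]
{'time_s': 0.1, 'q': array([-2.06313134e-01,  1.81491416e-01,  1.60787192e+00,  3.98675808e-05,
        1.35380561e+00, -2.06302155e-01]), 'dq': array([-0.00141709, -0.00083466, -0.00434677, -0.00064334,  0.00077864,
        0.00135467]), 'joint_efforts': array([-2.02498759e-04, -4.45872438e+01, -3.52238703e+01, -4.27332343e-04,
        4.16999465e-03,  3.20961749e-05]), 'eef_pos': array([5.74520686e-01, 1.22953804e-04, 2.30477812e-01]), 'eef_rot': array([-6.70301049e-04,  7.07113489e-01,  7.07099634e-01, -4.15034995e-04]), 'wrist_force': array([-0.60024695,  0.48296555, -0.47238116]), 'torque': array([ 0.02040462, -0.02540923,  0.01301257]), 'grasp_force': 0.0, 'opening': 0.9999932872572236}
```

View pics/s0.png

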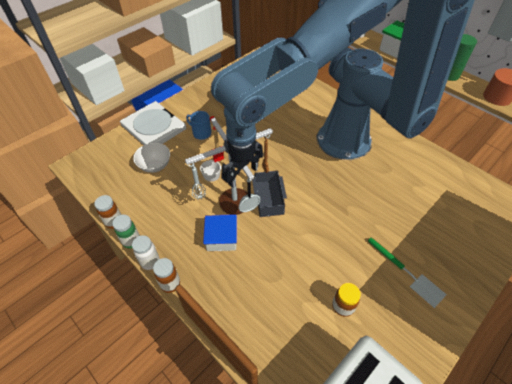

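View pics/d0.png

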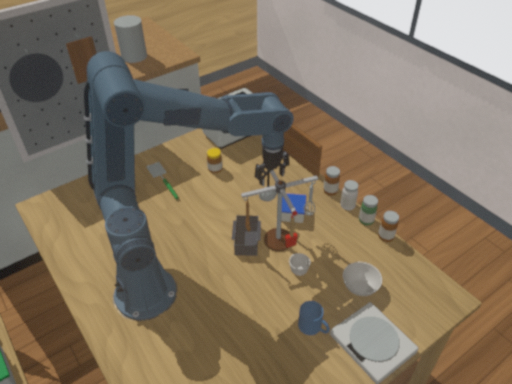

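The carousel sits just beside the gripper: scene around (235,180), side around (280,210). I'll enlarge both views.

```bash
python3 - <<'E'
import cv2,numpy as np
a=cv2.imread('pics/s0.png')[105:260,170:310];b=cv2.imread('pics/d0.png')[130:285,220:350]
a=cv2.resize(a,(400,443),interpolation=cv2.INTER_CUBIC) ;b=cv2.resize(b,(372,443),interpolation=cv2.INTER_CUBIC)
cv2.imwrite('pics/c0.png',np.hstack([a,b]))
E
```

```text
(no output)
```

View pics/c0.png

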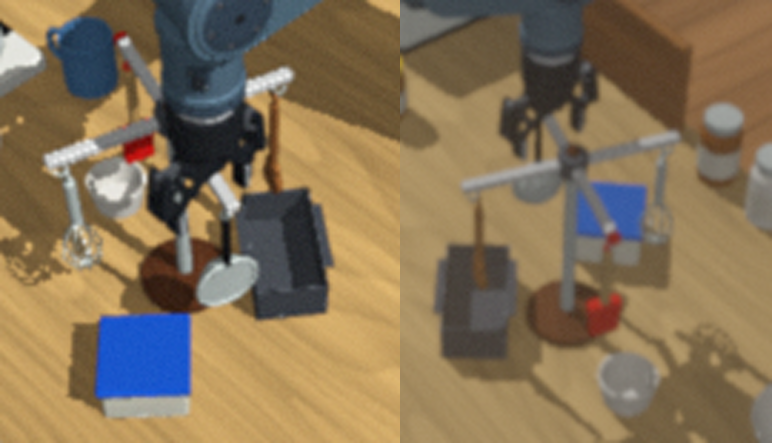

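The left panel (scene) shows the spoon arm end at (290,74), whisk arm end at (48,160), brush arm cap at (122,38) and the tin rim. The right panel (side) shows the hub at (573,152), spoon end at (465,186), whisk end at (677,137), brush cap at (613,238) and tin at (475,300).

```bash
python3 - <<'E'
from h import *
a=dict(np.load('pics/s0.npz'));b=dict(np.load('pics/d0.npz'))
A=lambda x,y:(170+x/2.857,105+y/2.857); B=lambda x,y:(220+(x-400)/2.862,130+y/2.858)
for n,c,uv,z in [('hub d',b,B(573,148),.321),('spoon d',b,B(465,186),.3),('whisk d',b,B(677,137),.3),('brush d',b,B(613,236),.3),
 ('spoon s',a,A(291,73),.3),('whisk s',a,A(48,160),.3),('brush s',a,A(122,36),.3),('sieve s',a,A(234,208),.3),('foot s',a,A(190,275),.01),('foot d',b,B(565,312),.01)]:
  print(n,back(c,uv,z).round(3))
for c,F,P in((a,A,[(238,197),(305,187),(327,300),(258,317)]),(b,B,[(447,247),(508,247),(507,355),(443,355)])):
  print([back(c,F(*p),.06 if c is a else (.06 if i<2 else .0))[:2].round(3).tolist() for i,p in enumerate(P)])
E
```

```text
hub d [ 0.541 -0.093  0.321]
spoon d [ 0.406 -0.051  0.3  ]
whisk d [ 0.674 -0.137  0.3  ]
brush d [ 0.498 -0.224  0.3  ]
spoon s [ 0.411 -0.039  0.3  ]
whisk s [ 0.68  -0.127  0.3  ]
brush s [ 0.503 -0.217  0.3  ]
sieve s [0.59  0.054 0.3  ]
foot s [ 0.543 -0.079  0.01 ]
foot d [ 0.539 -0.091  0.01 ]
[[0.437, -0.098], [0.364, -0.048], [0.475, 0.092], [0.551, 0.051]]
[[0.452, 0.07], [0.521, 0.019], [0.434, -0.098], [0.363, -0.046]]
```

Axis is about (0.543, -0.087) and the brush arm is at about -108°. The tin centre is around 138°, so the spider needs roughly -114° (clockwise). The open fingers already straddle the bare sieve arm (72°). I'll raise the hand so the tips only just reach below the arm, align it radially at 80 mm out, then narrow the gap.

Emit:
carry_out --plan "-0.07 -0.04 -0.25 0 0 0; -0.07 -0.04 -0.25 0 0 0; -0.07 -0.04 -0.25 0 0 0; -0.07 -0.04 -0.25 0 0 0; 0 0 0 0 0 0.78; 0 0 0 0 0 0.78; 0 0 0 0 0 0.78; 0 0 0 0 0 0.78"

```text
time_s: 0.77
eef_pos: [0.5689, -0.0116, 0.2728]
eef_rot: [0.001, 0.81, 0.587, 0.001]
wrist_force: [0.4, 0.1, 0.5]
opening: 1.002
grasp_force: 0.0
```

```bash
python3 - <<'E'
from h import *
a=snap('scene','s1');b=snap('side','d1');w=snap('wrist','w1')
A=a['pixels'][105:260,170:310];B=b['pixels'][130:285,220:350]
r=lambda i:cv2.resize(i[:,:,::-1],(400,443),interpolation=cv2.INTER_CUBIC)
cv2.imwrite('pics/c1.png',np.hstack([cv2.resize(a['pixels'][115:235,185:300],(400,417),interpolation=cv2.INTER_CUBIC)[:,:,::-1],cv2.resize(w['pixels'],(400,300))[:,:,::-1] if 0 else cv2.copyMakeBorder(cv2.resize(w['pixels'],(400,300))[:,:,::-1],0,117,0,0,cv2.BORDER_CONSTANT)]))
for n,c in(('s',a),('d',b)):
  print(n,[proj(c,X).round(1).tolist() for X in([.543,-.087,.321],[.452,0,.06],[.575,-.011,.27])])
o=ctrl.get_obs();print(o['eef_pos'],o['wrist_force'])
E
```

```text
s [[230.0, 139.2], [269.7, 191.1], [240.3, 169.5]]
d [[280.0, 180.7], [246.4, 226.7], [273.8, 176.3]]
[ 0.56882028 -0.01151048  0.272385  ] [-0.37601595  0.0193234   0.08513975]
```

View pics/c1.png

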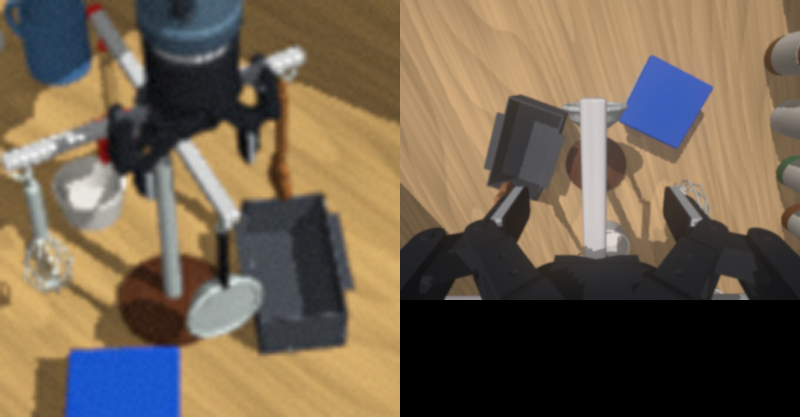

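The wrist view shows the sieve arm centred and parallel between the fingers, with the tin at about (525,145). I'll take a closer look at the tin for its centre, then sweep.

```bash
python3 - <<'E'
from h import *
w=dict(np.load('pics/w1.npz'));a=dict(np.load('pics/s1.npz'))
i=cv2.resize(w['pixels'][110:270,90:230],(490,560),interpolation=cv2.INTER_CUBIC)
j=cv2.resize(a['pixels'][165:220,248:293],None,fx=6,fy=6,interpolation=cv2.INTER_CUBIC)
j=cv2.copyMakeBorder(j,0,560-j.shape[0],0,0,cv2.BORDER_CONSTANT)
cv2.imwrite('pics/t1.png',cv2.convertScaleAbs(np.hstack([i,j])[:,:,::-1],alpha=1.5,beta=10))
E
```

```text
(no output)
```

View pics/t1.png

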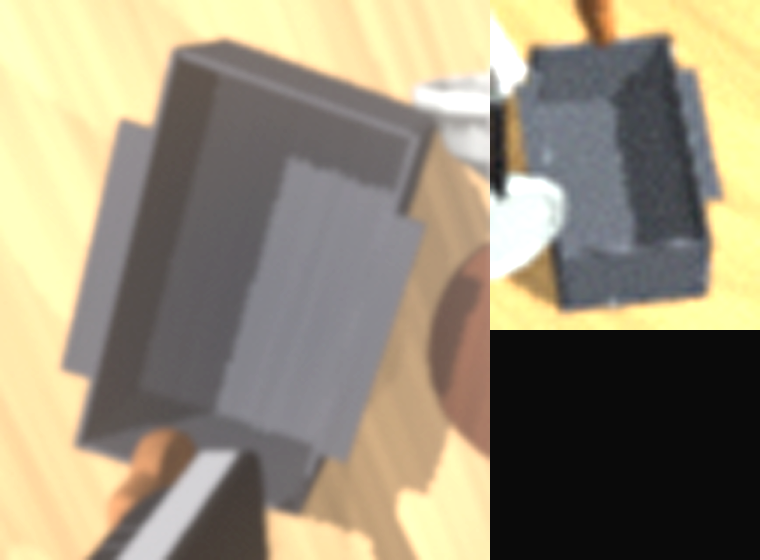

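```bash
python3 - <<'E'
from h import *
w=dict(np.load('pics/w1.npz'));a=dict(np.load('pics/s1.npz'))
W=lambda x,y:(90+x/3.5,110+y/3.5); A=lambda x,y:(248+(x-490)/6,165+y/6)
P=np.array([back(w,W(*p),.058) for p in[(125,120),(420,222),(345,460),(65,370)]])[:,:2]
print(P.round(3),np.linalg.norm(P[0]-P[1]),np.linalg.norm(P[2]-P[3]))
ax=np.array([.543,-.087])
def rep(c):
  d=c-ax;print(c.round(4),np.hypot(*d).round(3),np.degrees(np.arctan2(d[1],d[0])).round(1))
rep(P.mean(0))
for p in ((0,1),(3,2)): d=P[p[1]]-P[p[0]]; print('xdir',np.degrees(np.arctan2(*d[::-1])))
Q=np.array([back(a,A(*p),.06) for p in[(530,48),(668,37),(708,240),(562,250)]])[:,:2];print(Q.round(3));rep(Q.mean(0))
# axis from wrist: foot centre, hub end
print([proj(w,X).round(0) for X in([.543,-.087,.321],[.543,-.087,0.02])])
E
```

```text
[[ 0.431  0.059]
 [ 0.516 -0.008]
 [ 0.456 -0.088]
 [ 0.369 -0.02 ]] 0.10837226084469166 0.10977791793164811
[ 0.443  -0.0142] 0.124 144.0
xdir -37.782226642661726
xdir -37.906195886559416
[[ 0.431 -0.097]
 [ 0.364 -0.043]
 [ 0.46   0.078]
 [ 0.524  0.023]]
[ 0.4447 -0.0099] 0.125 141.9
[array([248., 446.]), array([250., 212.])]
```

The tin centre from the wrist camera is (0.443, -0.014), and from the scene camera (0.445, -0.010). Both give a radius of 125 mm, and its bearing is about 142.5°. The sieve arm therefore has to go from 72° to about -37.5°. I'll narrow the fingers around the arm and start the sweep.

Emit:
carry_out --plan "0 0 0 0 0 0; 0 0 0 0 0 0; 0 0 0 0 0 0; 0 0 0 0 0 0; 0 0.05 0 0 0 0.25; 0 0.05 0 0 0 0.25; 0 0.05 0 0 0 0.25; 0 0.05 0 0 0 0.25" --claw 0

```text
time_s: 1.58
eef_pos: [0.5764, -0.014, 0.2713]
eef_rot: [-0.0, 0.837, 0.546, 0.0]
wrist_force: [0.0, 0.6, -0.3]
opening: 0.495
grasp_force: 0.0
```

Emit:
carry_out --plan "-0.001 0.05 0 0 0 0.25; -0.001 0.05 0 0 0 0.25; -0.001 0.05 0 0 0 0.25; -0.001 0.05 0 0 0 0.25; -0.001 0.06 0 0 0 0.3; -0.001 0.06 0 0 0 0.3; -0.002 0.08 0 0 0 0.4; -0.002 0.08 0 0 0 0.4"

```text
time_s: 2.25
eef_pos: [0.5926, -0.0237, 0.2712]
eef_rot: [-0.0, 0.897, 0.442, -0.0]
wrist_force: [-1.0, 0.5, 0.5]
opening: 0.501
grasp_force: 0.8
```

```bash
cat > st.py <<'E'
from h import *
o=ctrl.get_obs();d=o['eef_pos'][:2]-[.543,-.087];w,x,y,z=o['eef_rot']
print('r',np.hypot(*d).round(4),'pos ang',np.degrees(np.arctan2(d[1],d[0])).round(2),'tool ang',np.degrees(2*np.arctan2(y,x)).round(2),o['eef_pos'][2],o['wrist_force'].round(1),o['opening'],o['time_s'])
E
python3 st.py
```

```text
r 0.0804 pos ang 51.93 tool ang 52.47 0.27118030492820777 [-1.   0.5  0.5] 0.501169037295127 2.25
```

Emit:
carry_out --plan "-0.002 0.1 0 0 0 0.5; -0.002 0.1 0 0 0 0.5; -0.002 0.1 0 0 0 0.5; -0.002 0.1 0 0 0 0.5; -0.002 0.1 0 0 0 0.5; -0.002 0.1 0 0 0 0.5; -0.002 0.1 0 0 0 0.5; -0.002 0.1 0 0 0 0.5"

```text
time_s: 2.92
eef_pos: [0.6136, -0.0476, 0.2712]
eef_rot: [-0.0, 0.967, 0.255, -0.0]
wrist_force: [-2.6, 0.2, 1.0]
opening: 0.5
grasp_force: 0.8
```

Emit:
carry_out --plan "-0.002 0.1 0 0 0 0.5; -0.002 0.1 0 0 0 0.5; -0.002 0.1 0 0 0 0.5; -0.002 0.1 0 0 0 0.5; -0.002 0.1 0 0 0 0.5; -0.002 0.1 0 0 0 0.5; -0.002 0.1 0 0 0 0.5; -0.002 0.1 0 0 0 0.5"

```text
time_s: 3.58
eef_pos: [0.6238, -0.0776, 0.2712]
eef_rot: [-0.0, 0.998, 0.058, -0.0]
wrist_force: [-0.9, 0.7, 0.6]
opening: 0.497
grasp_force: 0.8
```

Emit:
carry_out --plan "-0.002 0.1 0 0 0 0.5; -0.002 0.1 0 0 0 0.5; -0.002 0.1 0 0 0 0.5; -0.002 0.1 0 0 0 0.5; -0.002 0.08 0 0 0 0.4; -0.002 0.08 0 0 0 0.4; -0.001 0.06 0 0 0 0.3; -0.001 0.04 0 0 0 0.2"

```text
time_s: 4.25
eef_pos: [0.6228, -0.104, 0.2712]
eef_rot: [-0.0, 0.994, -0.107, 0.0]
wrist_force: [-0.1, 1.2, 0.6]
opening: 0.504
grasp_force: 0.7
```

```bash
python3 st.py; python3 - <<'E'
from h import *
w=snap('wrist','w2');a=snap('scene','s2')
i=cv2.resize(w['pixels'],(400,300));i=cv2.copyMakeBorder(i,0,117,0,0,cv2.BORDER_CONSTANT)
j=cv2.resize(a['pixels'][115:235,185:300],(400,417),interpolation=cv2.INTER_CUBIC)
cv2.imwrite('pics/c2.png',np.hstack([j,i])[:,:,::-1])
E
```

```text
r 0.0816 pos ang -11.99 tool ang -12.25 0.27121142675645177 [-0.1  1.2  0.6] 0.5037801242972635 4.25
```

View pics/c2.png

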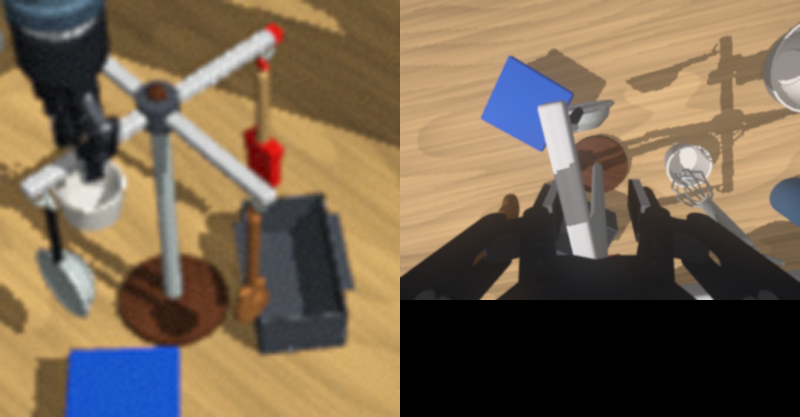

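The push goes smoothly. In the scene crop the brush cap is at (274,33), the spoon arm end at (268,193) and the sieve arm end at (32,185). Next I'll measure the angle.

```bash
python3 - <<'E'
from h import *
a=dict(np.load('pics/s2.npz'));w=dict(np.load('pics/w2.npz'))
for n,p,o in(('brush',(275,31),0),('spoon',(272,193),90),('sieve',(28,184),180)):
  X=back(a,(185+p[0]/3.478,115+p[1]/3.478),.3);d=X[:2]-[.543,-.087]
  print(n,X.round(3),np.hypot(*d).round(3),(np.degrees(np.arctan2(d[1],d[0]))+o)%360)
X=back(a,(185+157/3.478,115+86/3.478),.321);print('hub',X)
E
```

```text
brush [ 0.406 -0.077  0.3  ] 0.137 175.96314089227107
spoon [0.548 0.058 0.3  ] 0.145 178.11957262143807
sieve [ 0.684 -0.093  0.3  ] 0.142 177.5837076529298
hub [ 0.54423372 -0.08523634  0.321     ]
```

About 177.3° now, so about 35° remains. I'll push most of it, slowing at the end.

Emit:
carry_out --plan "-0.002 0.06 0 0 0 0.3; -0.002 0.08 0 0 0 0.4; -0.002 0.1 0 0 0 0.5; -0.002 0.1 0 0 0 0.5; -0.002 0.1 0 0 0 0.5; -0.002 0.1 0 0 0 0.5; -0.002 0.1 0 0 0 0.5; -0.002 0.08 0 0 0 0.4"

```text
time_s: 5.02
eef_pos: [0.612, -0.1305, 0.2713]
eef_rot: [-0.0, 0.959, -0.283, 0.0]
wrist_force: [1.0, -0.0, -0.6]
opening: 0.501
grasp_force: 0.8
```

Emit:
carry_out --plan "-0.002 0.08 0 0 0 0.4; -0.002 0.08 0 0 0 0.4; -0.001 0.06 0 0 0 0.3; -0.001 0.04 0 0 0 0.2; -0.001 0.04 0 0 0 0.2; 0 0.02 0 0 0 0.1; 0 0 0 0 0 0; 0 0 0 0 0 0"

```text
time_s: 5.68
eef_pos: [0.6037, -0.1406, 0.2713]
eef_rot: [0.0, 0.934, -0.357, -0.0]
wrist_force: [1.0, 0.5, 0.8]
opening: 0.504
grasp_force: 0.2
```

```bash
python3 st.py; python3 - <<'E'
from h import *
a=snap('scene','s3');b=snap('side','d3')
i=cv2.resize(b['pixels'][150:270,220:335],(400,417),interpolation=cv2.INTER_CUBIC)
j=cv2.resize(a['pixels'][115:235,185:300],(400,417),interpolation=cv2.INTER_CUBIC)
cv2.imwrite('pics/c3.png',np.hstack([j,i])[:,:,::-1])
E
```

```text
r 0.081 pos ang -41.44 tool ang -41.87 0.2713185691020793 [1.  0.5 0.8] 0.503692323290881 5.6833
```

View pics/c3.png

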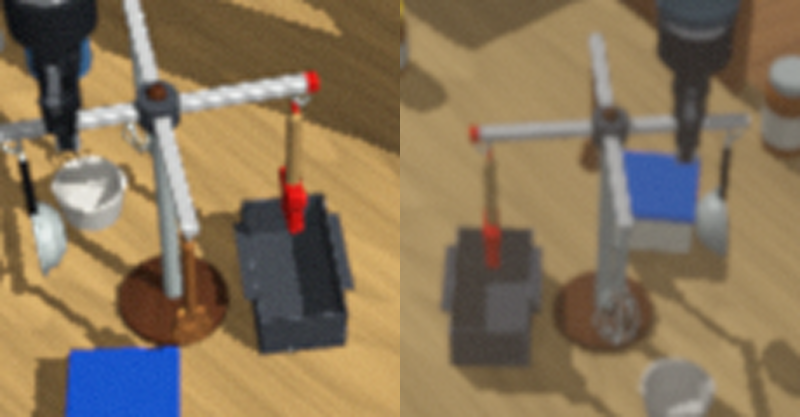

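Brush cap at scene (317,80) and side (473,130). The brush head tip is at scene (297,231) and side (493,267), already over the tin.

```bash
python3 - <<'E'
from h import *
a=dict(np.load('pics/s3.npz'));b=dict(np.load('pics/d3.npz'))
A=lambda p:(185+p[0]/3.478,115+p[1]/3.475);B=lambda p:(220+(p[0]-400)/3.478,150+p[1]/3.475)
for n,c,uv,z,o in(('brush s',a,A((318,79)),.3,0),('spoon s',a,A((190,233)),.3,90),('brush d',b,B((473,129)),.3,0),('sieve d',b,B((747,116)),.3,180),('hub s',a,A((157,86)),.321,0),('hub d',b,B((610,110)),.321,0),('head s',a,A((297,231)),.108,0),('head d',b,B((493,267)),.108,0)):
  X=back(c,uv,z);d=X[:2]-[.543,-.087]
  print(n,X.round(3),np.hypot(*d).round(3),((np.degrees(np.arctan2(d[1],d[0]))+o)%360).round(1))
for c in (a,b):
 for t in(142.5,148): 
  q=np.radians(t); print(t,[(proj(c,[.543+r*np.cos(q),-.087+r*np.sin(q),z])).round(1).tolist() for r,z in((.145,.3),(.125,.108))])
print(A((318,79)),A((297,231)),B((473,129)),B((493,267)))
E
```

```text
brush s [ 0.424 -0.007  0.3  ] 0.144 146.0
spoon s [0.625 0.041 0.3  ] 0.152 147.3
brush d [ 0.425 -0.013  0.3  ] 0.139 148.1
sieve d [ 0.664 -0.166  0.3  ] 0.144 146.9
hub s [ 0.544 -0.085  0.321] 0.002 54.7
hub d [ 0.541 -0.092  0.321] 0.005 248.4
head s [ 0.447 -0.003  0.108] 0.128 138.6
head d [ 0.428 -0.037  0.108] 0.125 156.5
142.5 [[277.3, 139.7], [269.4, 179.6]]
148 [[276.4, 136.6], [268.7, 177.0]]
142.5 [[239.4, 184.5], [246.1, 221.0]]
148 [[239.4, 187.2], [246.1, 223.3]]
(276.4318573893042, 137.73381294964028) (270.3939045428407, 181.47482014388487) (240.98907418056353, 187.12230215827338) (246.7395054629097, 226.83453237410072)
```

Brush at about 147°, target about 142.5°, so I'll push about 0.08 rad more, slowly.

Emit:
carry_out --plan "0 0.02 0 0 0 0.1; -0.001 0.03 0 0 0 0.15; -0.001 0.03 0 0 0 0.15; -0.001 0.03 0 0 0 0.15; 0 0.03 0 0 0 0.15; 0 0.02 0 0 0 0.1; 0 0 0 0 0 0; 0 0 0 0 0 0"

```text
time_s: 6.45
eef_pos: [0.5992, -0.1454, 0.2713]
eef_rot: [0.0, 0.919, -0.395, -0.0]
wrist_force: [0.3, -0.3, -0.1]
opening: 0.507
grasp_force: 0.1
```

```bash
python3 st.py; python3 - <<'E'
from h import *
a=snap('scene','s4');b=snap('side','d4')
i=cv2.resize(b['pixels'][175:260,225:285],None,fx=6,fy=6,interpolation=cv2.INTER_CUBIC)
j=cv2.resize(a['pixels'][130:215,225:295],None,fx=6,fy=6,interpolation=cv2.INTER_CUBIC)
cv2.imwrite('pics/c4.png',cv2.convertScaleAbs(np.hstack([j,i])[:,:,::-1],alpha=1.3))
E
```

```text
r 0.081 pos ang -46.1 tool ang -46.49 0.27126659877795456 [ 0.3 -0.3 -0.1] 0.5067575563995548 6.45
```

View pics/c4.png

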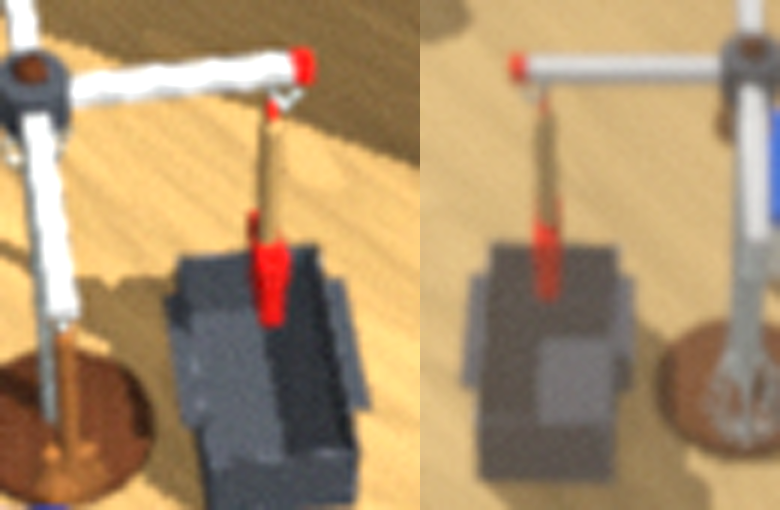

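By the earlier angle estimates plus the measured 4.6° turn, the brush is now at about 142.5°. The picture shows its head over the tin's centre line in both views. I'll back the finger off the arm (still inside the gap), then go straight up and away.

Emit:
carry_out --plan "0 -0.1 0 0 0 0; 0 -0.1 0 0 0 0; 0 -0.1 0 0 0 0; 0 0 0 0 0 0; 0 0 -0.3 0 0 0; 0 0 -0.5 0 0 0; 0 0 -0.7 0 0 0; 0 0 -0.7 0 0 0"

```text
time_s: 7.22
eef_pos: [0.6076, -0.1367, 0.3605]
eef_rot: [0.0, 0.919, -0.395, -0.001]
wrist_force: [-0.2, -0.5, 0.5]
opening: 0.498
grasp_force: 0.0
```

Emit:
carry_out --plan "0 0 -0.5 0 0 0; 0 0 -0.3 0 0 0; 0 0 0 0 0 0; 0 0 0 0 0 0; 0 0 0 0 0 0; 0 0 0 0 0 0; 0 0 0 0 0 0; 0 0 0 0 0 0"

```text
time_s: 7.88
eef_pos: [0.6077, -0.1367, 0.39]
eef_rot: [-0.0, 0.919, -0.395, -0.001]
wrist_force: [0.1, -0.3, -0.1]
opening: 0.499
grasp_force: 0.0
```

```bash
python3 st.py; python3 - <<'E'
from h import *
a=snap('scene','s5');b=snap('side','d5');w=snap('wrist','w5')
i=cv2.resize(w['pixels'],(448,336),interpolation=cv2.INTER_AREA)
j=cv2.resize(a['pixels'][115:235,185:300],(350,365),interpolation=cv2.INTER_CUBIC)
i=cv2.copyMakeBorder(i,0,29,0,0,cv2.BORDER_CONSTANT)
cv2.imwrite('pics/c5.png',np.hstack([j,i])[:,:,::-1])
d=lambda f,g:[(np.abs(np.load(f'pics/{f}.npz')['pixels'][y0:y1,x0:x1].astype(int)-g['pixels'][y0:y1,x0:x1]).mean()).round(2) for y0,y1,x0,x1 in[(130,200,262,290),(175,260,228,262)]]
print(d('s4',a),d('d4',b))
E
```

```text
r 0.0816 pos ang -37.54 tool ang -46.48 0.3900270464678955 [ 0.1 -0.3 -0.1] 0.4988766011683397 7.8833
[np.float64(3.36), np.float64(2.53)] [np.float64(6.02), np.float64(1.39)]
```

View pics/c5.png

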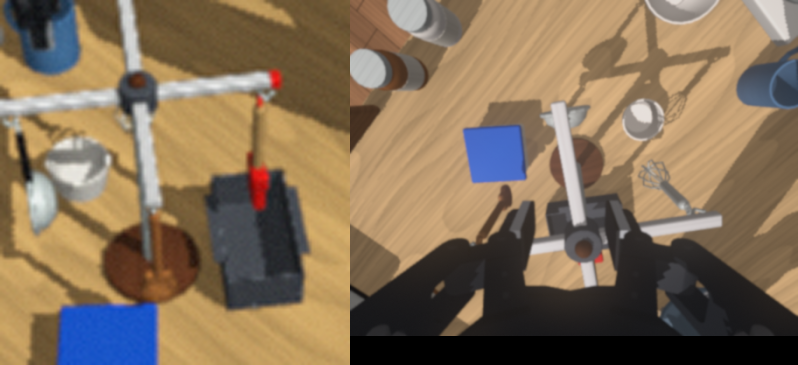

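Free of contact, and the brush still hangs over the tin. The wrist view shows the sieve arm end (558,104), right arm end (721,219) and hub (582,248), which gives a last angle check.

```bash
python3 - <<'E'
from h import *
w=dict(np.load('pics/w5.npz'));W=lambda x,y:((x-350)*1.143,y*1.143)
H=back(w,W(582,248),.321)[:2];print('hub',H)
for p,o in(((559,104),180),((721,219),-90 )):
  X=back(w,W(*p),.3)[:2];d=X-H;print(X.round(3),np.hypot(*d).round(3),(np.degrees(np.arctan2(d[1],d[0]))+o)%360)
E
```

```text
hub [ 0.54914888 -0.0928318 ]
[ 0.657 -0.175] 0.136 142.56383577784132
[ 0.459 -0.206] 0.144 141.36797209135673
```

```bash
python3 -c "
from bench import ctrl
print(ctrl.hand_in())"
```

```text
the job is handed in; nothing more can be done
None
```

The red brush hangs at rest over the middle of the loaf tin, within about 1–2° (roughly 2–4 mm) by my camera measurements, after one steady push on the bare sieve arm; I saw nothing else touched or moved, the gripper is clear, and the job is handed in.

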